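# Clear the tasting board and present the cheese dish

### The arm

A 6-joint arm with a two-finger parallel gripper is mounted at the origin on the work surface. World frame = base frame: x ahead of the robot, y to its left, z up, the work surface at z = 0. Lengths are in m, angles in rad, forces in N, time in s.
With the tool pointing down it reaches from about 0.35 to 0.875 m from the base axis. Payload 15.5 kg.
Tool frame: the origin (TCP) lies on the centre line of the jaws, within the pads' length; the fingertips stand 11 mm ahead of it and the grasp point (between the pads) lies 8 mm behind it (arm.tcp_to_tips is the distance from the TCP to the fingertips, in m); z points along the fingers, y is the line along which they close (so a half turn about z gives the same grasp; the last joint's range is limited). The gripper opens to 85 mm and grips with 20 to 120 N. Pads are 22 mm wide; open, the fingers measure 114 mm over their backs; the gripper's body (76 mm by 85 mm) begins 54 mm behind the grasp point. The pads swing forward as they close: fully open they stand 13 mm farther back than shut.
Start: joints at [-1.333, 0.494, 1.345, -0, 1.302, -0.096], TCP at [0.205, -0.591, 0.242] pointing down, gripper open.
Joint ranges: [-2.91, 2.91], [-0.82, 2.16], [0.22, 2.67], [-1.22, 4.37], [0.12, 2.79], [-3.08, 3.08]. Speed limits (rad/s): [1.89, 1.89, 2.57, 3.01, 3.01, 3.01].

### API

Orientations are given as a unit quaternion [w, x, y, z].
In Python, from cell import monitor, camera, camera_params, arm gives the robot as it stands.
- The arm moves only by the tool move_arm, never from a script. Its argument "deltas" is a list that holds one entry, the list of rows, each a list of 7 numbers: the turn, a rotation vector about the world's x, y, z in degrees, then the shift along the world's x, y, z in m, then the finger opening in m, from 0 to 0.0854. In form: [[[rx, ry, rz, dx, dy, dz, jaw], ...]]. A call has 1 to 5 rows; each row is the pose to reach, as a shift and turn from the pose commanded when the call began; what a row does not reach only later rows make up. A row lasts 1/10 s, in which the tool goes at most 50 mm and 8.59 degrees, less where a joint would pass 70% of its speed; a pose out of reach is approached as far as the arm can. A call with a gripper value outside its range is refused whole. The fingers move at their own pace and stop on an object; the grip force is fixed at half the most. Time passes only in rows, so rows that repeat a pose let the fingers close. It gives the time, the measured TCP pose, the force, the opening and the grip force at its end, in the units of the state.
- monitor.get_obs(): the state, without advancing time (a new reading comes with each control period).
- camera(name): name is "side" or "top"; returns (picture, depth): 384x512x3 uint8, blue, green, red; 384x512 float32, m along the optical axis (not along the pixel's ray), 0 where there is no reading.
- camera_params(name): a dict with "vfov" (degrees; the focal length in pixels is half the picture's height over the tangent of half this angle, whatever the lens; pixels are square), "cx", "cy" (the principal point, pixels), "k1" (the pictures are not rectified: a ray, as slopes to the right and down, at radius r is drawn at 1 + k1 r^2 times it, then the intrinsics apply), "rvec" (rotation vector, rad) and "tvec" (3), from world to camera coordinates, as OpenCV has them. Camera axes: x right, y down, z forward; pixel columns grow to the right and rows downward; lengths in m; the calibration is good to about 2 mm. A picture is of the moment at which its call begins. camera_params takes no time and is no camera call.
- arm.job_done(): hands the job in; it is judged then, once.
The state is a dict: "t": time; "q": joint angles; "joint_vel": joint speeds; "joint_torque": joint torques, N m; "eef_pos": TCP position; "tool_rot": TCP orientation; "wrist_force": force on the tool from outside, world axes, zero at the start; "ft_torque": the same for the moment, N m; "opening": finger opening in m; "grip_force": force on a finger pad.
Only numpy, scipy, OpenCV 4.12 (cv2) and the standard library are available. Lean on these libraries where they do the work, as an engineer would, in place of code of your own. Each camera call takes 0.05 s, during which the arm holds its last target. There are 200 camera calls.

### The job

First clear the two cheese rind ends off the wooden board into the metal scrap bin, leaving the small green cheese on the board and everything else where it is. Then take the dished plate by its hoop handle, lift it straight up clear of the counter, and only then turn it through about a quarter turn so that its red tab points squarely to the board's far edge (the one away from the robot, with the dark stripe), keeping the plate level and the loose red cheese ball centred in it all the while. Finish while still holding the plate level and still, about a hand's breadth (10 cm) above the middle of the board: do not put it down or let go.

Things in the scene. Friction and masses are not known exactly. Their poses are not given: they have to be found in the camera images.
- board: fixed wooden tasting board, 220 mm (its x) by 200 mm (its y), 18 mm thick; origin at the middle of its underside on the counter; its x axis points to its far edge (away from the robot, within 15 degrees of straight ahead), along which a thin dark stripe runs, its z up
- board_mid (a point): the middle of the board's top face, 18 mm above the counter; same axes as the board
- bin: fixed open metal scrap bin, 160 mm (its x) by 180 mm (its y), 65 mm high, walls and floor 4 mm; origin at the middle of its underside on the counter; stands to the left or the right of the board, the dish on the other side
- rind_a_mid (a point): centre of a loose cheese rind end lying on the board's left half: a chunky bar 50 mm long (its x) by 30 mm wide (its y) by 24 mm high, yellow with orange wax along its +y side, about 35 g; grip across the 30 mm
- rind_b_mid (a point): centre of the other rind end, the same, lying on the board's right half
- dish_grip (a point): centre of the black grip of the plate's hoop handle, over the plate's middle, 100 mm above its underside. 16 mm across (its x) by 60 mm long (its y) by 22 mm high; pinch it across the 16 mm, from above. x points to the red tab, z up; at the start x points to the robot's left (world +y) within about 20 degrees
- dish_rest (a point): where the ball's centre belongs: on the plate's axis, 26 mm above its underside; axes as dish_grip. Loose round white plate, 156 mm across, rim 21 mm high, about 300 g, on the counter. Its inside is a cone rising only 5 degrees to the lip: more tilt, or a jerk over 0.8 m/s2, sends the ball away
- dish_tab (a point): middle of the red tab on the plate's rim, 90 mm from the plate's axis along its x, 18 mm above its underside. The hoop (6 mm steel rod) rises from the rim at both ends of the y axis, 74 mm out, upright to 65 mm and then slanting in to the grip
- cheese_center (a point): centre of the loose round red cheese, a ball 36 mm across, 30 g, that starts in the middle of the plate
- wheel: small cylindrical cheese in green wax, 54 mm across, 28 mm high, standing on the board near its far edge; it stays; origin at the middle of its underside
- mustard: yellow jar with green lid, 64 mm across, 100 mm high, beyond the board; leave alone; origin at its underside
- olives: green glass jar with brass lid, 68 mm across, 110 mm high, beyond the board; leave alone; origin at its underside
- cup: blue ceramic cup, 72 mm across, 85 mm high, far left; leave alone; origin at its underside
- mill: small dark wooden pepper mill, 44 mm across, 75 mm high, between robot and board; leave alone; origin at its underside
- block: orange block of cheese with a paper band, 75 x 55 x 50 mm, far right; leave alone; origin at its underside
- can: small red and white can, 54 mm across, 60 mm high, between robot and board; leave alone; origin at its underside

How it is judged:
On the way, in this order (a step that is already met when the one before it is completed fails the run):
1. both rind ends lie in the scrap bin, let go (x of rind_a_mid in the frame of bin between -0.078 and 0.078 m and y of rind_a_mid in the frame of bin between -0.088 and 0.088 m and z of rind_a_mid in the frame of bin between 0 and 0.062 m and x of rind_b_mid in the frame of bin between -0.078 and 0.078 m and y of rind_b_mid in the frame of bin between -0.088 and 0.088 m and z of rind_b_mid in the frame of bin between 0 and 0.062 m and contact force between the fingers and rind_a below 0.1 N and contact force between the fingers and rind_b below 0.1 N), for 0.2 s.
2. the plate is held at least 3 cm clear of the counter, its tab still pointing well aside, the ball centred (height (world z) of dish_rest above 0.056 m and angle between the x axis of dish_grip and the x axis of board, either way round above 0.5 rad and distance between cheese_center and dish_rest below 0.015 m and contact force between the fingers and dish above 1 N), for 0.1 s.
At the end, for the whole second after the job is handed in: Both rind ends are in the bin; the fingers hold the plate still, 5 to 20 cm above the board, within 35 mm of its middle, red tab to the far edge within 8.5 degrees, tilt under 4 degrees, touching nothing else; the ball is within 15 mm of the plate's middle; the green cheese is on the board (x of rind_a_mid in the frame of bin between -0.078 and 0.078 m and y of rind_a_mid in the frame of bin between -0.088 and 0.088 m and z of rind_a_mid in the frame of bin between 0 and 0.062 m and x of rind_b_mid in the frame of bin between -0.078 and 0.078 m and y of rind_b_mid in the frame of bin between -0.088 and 0.088 m and z of rind_b_mid in the frame of bin between 0 and 0.062 m and distance between cheese_center and dish_rest below 0.015 m and horizontal distance between dish_rest and board_mid below 0.035 m and z of dish_rest in the frame of board_mid between 0.076 and 0.226 m and angle between the x axis of dish_grip and the x axis of board, either way round below 0.15 rad and x of dish_tab in the frame of board_mid above 0.04 m and angle between dish_grip's own z axis and vertical below 0.07 rad and contact force between the fingers and dish above 1 N and contact force between dish and board below 0.1 N and linear speed of dish below 0.03 m/s and z of wheel in the frame of board above 0.012 m); the arm keeps its last pose, push and grip.
It fails at once if the ball rolls more than 3 cm from the middle of the plate (distance between cheese_center and dish_rest above 0.03 m).
It fails at once if the plate is tipped by more than 15 degrees (angle between dish_grip's own z axis and vertical above 0.26 rad).
It fails at once if a bystander is pushed or carried more than 3 cm (distance of any of wheel, mustard, olives, cup, mill, block, can from where it was at the start of the episode above 0.03 m).
It also fails if it takes over 64 s, if anything falls off the work surface, if the arm or the gripper's body presses on something with over 40 N, if the wrist force passes 120 N, or if a joint passes its speed limit or range.

## Working session

There is one attempt and no reset: what is moved stays moved. The work goes in short steps, Python scripts to look and compute and a tool call to move; the robot and the scene stay as the last step left them, time stands still between calls to the robot, and variables do not carry over. Pictures are saved under pics/ and viewed, at most 10 in all, crops included, and the job is handed in when it is done.

Besides the shell and the picture viewer there is one more tool, called after "Emit:" in YAML: its name, and indented under it one key for each argument. move_arm: Moves the arm, as the interface text tells. Its arguments: {"type":"object","properties":{"deltas":{"type":"array","items":{"type":"array","items":{"type":"array","items":{"type":"number"}}}}},"required":["deltas"]}

```bash
mkdir -p pics
cat > h.py <<'E'
import numpy as np, cv2
from cell import monitor, camera, camera_params, arm
def K(p):
    f=192/np.tan(np.radians(p['vfov'])/2); return f
def world(p,u,v,d):
    f=K(p); x=(u-p['cx'])/f; y=(v-p['cy'])/f
    rd=np.hypot(x,y); r=rd
    for _ in range(20): r=rd/(1+p['k1']*r*r)
    s=np.where(rd>0,r/np.maximum(rd,1e-9),1)
    c=np.stack([x*s*d,y*s*d,d+0*x],-1)
    R=cv2.Rodrigues(np.array(p['rvec'],float))[0]
    return (c-np.array(p['tvec']).ravel())@R
def cloud(name):
    im,d=camera(name); p=camera_params(name)
    v,u=np.mgrid[:384,:512].astype(float)
    return im,d,world(p,u,v,d.astype(float))
E
python3 - <<'E'
from h import *
for n in('top','side'):
    im,d,W=cloud(n); cv2.imwrite(f'pics/{n}0.png',cv2.resize(im,(800,600),interpolation=cv2.INTER_CUBIC)); np.savez(f'{n}0.npz',im=im,d=d,W=W)
    p=camera_params(n);print(n,p)
o=monitor.get_obs();print(o)
E
```

```text
top {'vfov': 42.47753539840633, 'cx': 252.46264886635123, 'cy': 192.45888180901775, 'k1': -0.05361758241654713, 'rvec': array([ 2.19511778, -2.15284581,  0.08247657]), 'tvec': array([0.04271925, 0.59304072, 1.41992605])}
side {'vfov': 51.61372832975435, 'cx': 257.48379363065555, 'cy': 184.42068167187358, 'k1': -0.009714765524867582, 'rvec': array([ 2.06642389, -0.24695159,  0.16816239]), 'tvec': array([-0.54996409,  0.17057994,  0.76589853])}
{'t': 0.1, 'q': array([-1.33248243e+00,  4.94114293e-01,  1.34605054e+00, -1.57709761e-06,
        1.30248571e+00, -9.55230854e-02]), 'joint_vel': array([-1.37905390e-03, -5.16094721e-04, -1.06612415e-03, -4.99105942e-05,
       -3.07540355e-03, -8.46916589e-04]), 'joint_torque': array([ 3.03335160e-03, -8.83588457e+01, -3.84561574e+01,  1.15447497e-04,
        5.27660013e-03,  6.85358458e-06]), 'eef_pos': array([ 0.20471247, -0.59020838,  0.24177038]), 'tool_rot': array([-5.27543033e-04,  9.86101251e-01,  1.66144647e-01, -3.84904411e-05]), 'wrist_force': array([0.13199204, 0.2755806 , 0.23508265]), 'ft_torque': array([ 0.04703058, -0.01495739,  0.05134485]), 'grip_force': 0.0, 'opening': 0.08567962053975951}
```

View pics/top0.png

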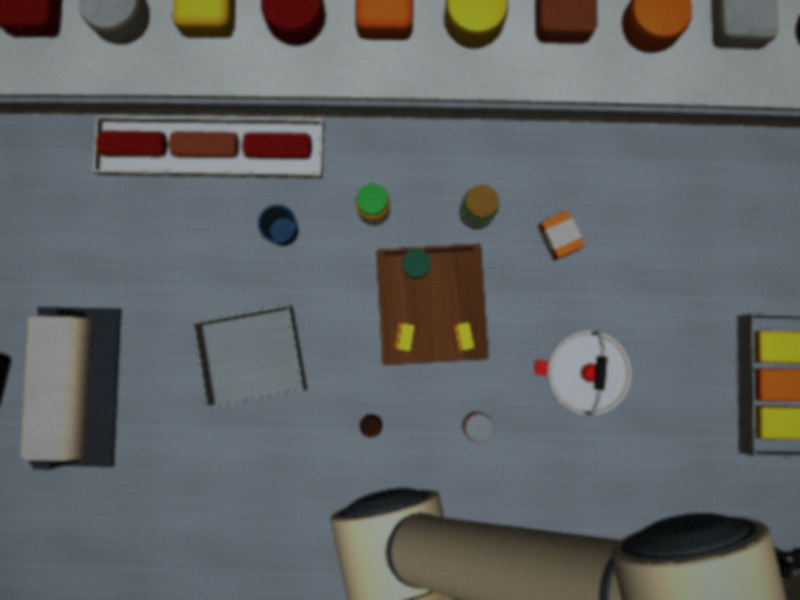

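View pics/side0.png

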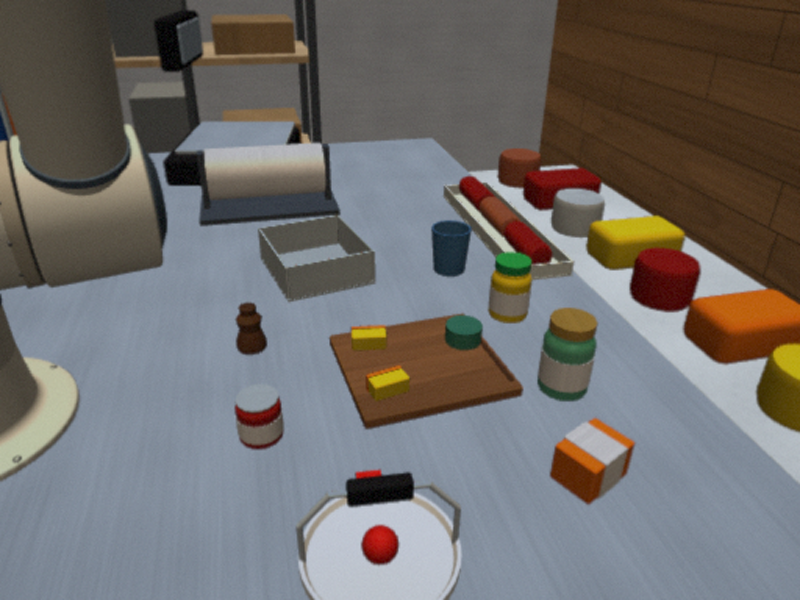

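The top view shows the board (≈432,305), bin at left (≈250,355), dish at right (≈590,372, tab at 541,368), rinds at (404,337) and (465,336), wheel (416,263), mill (370,425), can (478,427). Next step: metric positions from the point cloud.

```bash
cat > m.py <<'E'
from h import *
def rect(P):
    (c,s,a)=cv2.minAreaRect((P[:,:2]*1000).astype(np.float32)); return np.round(c,1),np.round(s,1),round(a,1),len(P)
def box(W,u0,v0,u1,v1):
    m=np.zeros(W.shape[:2],bool); k=1.5625; m[int(v0/k):int(v1/k),int(u0/k):int(u1/k)]=1; return m
E
python3 - <<'E'
from m import *
Z=np.load('top0.npz');im,d,W=Z['im'],Z['d'],Z['W'];z=W[...,2]
hsv=cv2.cvtColor(im,cv2.COLOR_BGR2HSV);H,S,V=[hsv[...,i] for i in range(3)]
ok=d>0
print('ground z',np.median(z[box(W,500,470,560,490)&ok]))
b=box(W,365,235,500,375)&ok
print('board',rect(W[b&(z>.011)&(z<.024)]), np.median(z[b]))
for n,B in(('a',(385,315,425,360)),('b',(445,315,485,360))):
    m=box(W,*B)&ok&(z>.030)
    print('rind',n,rect(W[m]),np.median(W[m],0))
    y=box(W,*B)&(S>120)&(V>110); 
    for nm,mm in(('yel',y&(H>20)),('or',y&(H<=20))):
        print(nm,mm.sum(),W[mm&ok].mean(0) if mm.any() else '')
m=box(W,180,295,320,415)&ok&(z>.05);print('bin',rect(W[m]),np.median(z[m]))
m=box(W,530,320,650,430)&ok
g=m&(z>.09);print('grip',rect(W[g]),np.median(W[g],0))
t=m&(S>150)&((H<8)|(H>172))
n,l,st,c=cv2.connectedComponentsWithStats(t.astype(np.uint8))
for i in range(1,n):
    q=W[l==i]; print('red',st[i,4],c[i]*1.5625,q.mean(0),q.max(0))
r=m&(z>.012)&(z<.03); print('plate',rect(W[r&~t]), cv2.minEnclosingCircle((W[r&~t][:,:2]*1000).astype(np.float32)))
for n,B in(('wheel',(398,245,435,282)),('mill',(355,408,390,442)),('can',(458,408,500,445)),('must',(350,180,395,228)),('olive',(455,180,505,230)),('cup',(250,200,305,250)),('block',(530,205,590,265))):
    m=box(W,*B)&ok&(z>.025);zz=np.percentile(z[m],95);print(n,rect(W[m&(z>zz-.01)]),zz)
E
```

```text
ground z -0.00016957366279537586
board (array([589.6, -15.7]), array([220.4, 200.3]), 4.5, 4200) 0.015924975203088408
rind a (array([525.1,  35.3]), array([29.9, 49.8]), 81.6, 181) [0.5256018  0.03440308 0.04173187]
yel 145 [0.52490848 0.03295352 0.0414814 ]
or 30 [0.52652388 0.04752082 0.041506  ]
rind b (array([527.9, -74.2]), array([49.7, 30.2]), 12.3, 186) [ 0.5278478  -0.07288128  0.04147357]
yel 144 [ 0.52869201 -0.0762635   0.04192625]
or 28 [ 0.52438326 -0.06235699  0.0415569 ]
bin (array([483.8, 320.8]), array([161.1, 182.1]), 11.4, 452) 0.06384428771413486
grip (array([ 465.2, -309.3]), array([ 17.8, 114. ]), 83.9, 199) [ 0.46413916 -0.30802952  0.10830263]
red 59 [540.70444915 366.76377119] [ 0.47402976 -0.22120337  0.01967696] [ 0.48498334 -0.21192298  0.02745278]
red 85 [590.12867647 372.07720588] [ 0.46588408 -0.30480621  0.05621303] [ 0.47782514 -0.29603437  0.11361556]
plate (array([ 466.9, -309.1]), array([161.8, 154.3]), 42.6, 1264) ((465.84765625, -299.1532287597656), 90.401611328125)
wheel (array([663.7,  16.3]), array([51.6, 51.4]), 46.6, 252) 0.05046427957494698
mill (array([358.5,  95.3]), array([22.1, 22.4]), 0.7, 58) 0.07572621047364937
can (array([ 362.9, -102.9]), array([48. , 47.9]), 46.1, 248) 0.06446794676140216
must (array([769. ,  99.1]), array([54.1, 53.9]), 3.6, 303) 0.10375077169147835
olive (array([768.4, -97.7]), array([58.2, 56.6]), 0.9, 345) 0.11438708474186932
cup (array([724.4, 270.9]), array([69.3, 69.4]), 1.7, 124) 0.08786099982612136
block (array([ 721.4, -256.3]), array([74.9, 57.1]), 26.9, 480) 0.05480332783059378
```

Emit:
move_arm:
  deltas:
    - [[0, 0, 7, 0.013, 0.021, -0.0036, 0.07], [0, 0, 14, 0.026, 0.042, -0.0072, 0.07], [0, 0, 21, 0.039, 0.062, -0.0108, 0.07], [0, 0, 28, 0.052, 0.083, -0.0144, 0.07], [0, 0, 35, 0.065, 0.104, -0.018, 0.07]]

```text
t: 0.6
eef_pos: [0.2701, -0.4855, 0.2239]
tool_rot: [-0.0, 0.889, 0.457, 0.0]
wrist_force: [0.7, -0.3, 0.9]
opening: 0.0703
grip_force: 0.0
```

Emit:
move_arm:
  deltas:
    - [[0, 0, 7, 0.013, 0.021, -0.0036, 0.07], [0, 0, 14, 0.026, 0.042, -0.0072, 0.07], [0, 0, 21, 0.039, 0.062, -0.0108, 0.07], [0, 0, 28, 0.052, 0.083, -0.0144, 0.07], [0, 0, 35, 0.065, 0.104, -0.018, 0.07]]

```text
t: 1.1
eef_pos: [0.3351, -0.3815, 0.206]
tool_rot: [-0.0, 0.711, 0.703, 0.0]
wrist_force: [0.8, 0.5, -0.6]
opening: 0.07
grip_force: 0.0
```

Emit:
move_arm:
  deltas:
    - [[0, 0, 7, 0.013, 0.021, -0.0036, 0.07], [0, 0, 14, 0.026, 0.042, -0.0072, 0.07], [0, 0, 21, 0.039, 0.062, -0.0108, 0.07], [0, 0, 28, 0.052, 0.083, -0.0144, 0.07], [0, 0, 35, 0.065, 0.104, -0.018, 0.07]]

```text
t: 1.6
eef_pos: [0.4001, -0.2775, 0.188]
tool_rot: [-0.0, 0.466, 0.885, 0.0]
wrist_force: [0.7, -0.5, -0.9]
opening: 0.07
grip_force: 0.0
```

Emit:
move_arm:
  deltas:
    - [[0, 0, 7, 0.013, 0.021, -0.0036, 0.07], [0, 0, 14, 0.026, 0.042, -0.0072, 0.07], [0, 0, 21, 0.039, 0.062, -0.0108, 0.07], [0, 0, 28, 0.052, 0.083, -0.0144, 0.07], [0, 0, 35, 0.065, 0.104, -0.018, 0.07]]

```text
t: 2.1
eef_pos: [0.4651, -0.1736, 0.17]
tool_rot: [-0.0, 0.179, 0.984, 0.0]
wrist_force: [0.4, 0.3, 0.9]
opening: 0.07
grip_force: 0.0
```

```bash
cat > s.py <<'E'
from h import *
o=monitor.get_obs();w,x,y,z=o['tool_rot']
from scipy.spatial.transform import Rotation as R
r=R.from_quat([x,y,z,w]).as_matrix()
print('t',o['t'],'p',o['eef_pos'].round(4),'jaw',np.degrees(np.arctan2(r[1,1],r[0,1])).round(2),'tilt',np.degrees(np.arccos(-r[2,2])).round(2),'q',o['q'].round(2),'F',o['wrist_force'].round(1),'op',round(o['opening'],4),'g',round(o['grip_force'],1),'tips',arm.tcp_to_tips)
E
python3 s.py
```

```text
t 2.1 p [ 0.4651 -0.1736  0.17  ] jaw 69.41 tilt 0.02 q [-0.48  0.41  1.75 -0.    0.99 -1.69] F [0.4 0.3 0.9] op 0.07 g 0.0 tips 0.011
```

Emit:
move_arm:
  deltas:
    - [[0, 0, 6.6, 0.0126, 0.0199, -0.01, 0.07], [0, 0, 13.2, 0.0252, 0.0398, -0.02, 0.07], [0, 0, 19.8, 0.0377, 0.0596, -0.03, 0.07], [0, 0, 26.4, 0.0503, 0.0795, -0.04, 0.07], [0, 0, 32.9, 0.0629, 0.0994, -0.05, 0.07]]

```text
t: 2.6
eef_pos: [0.528, -0.0742, 0.1197]
tool_rot: [-0.0, -0.107, 0.994, 0.0]
wrist_force: [0.8, 0.1, 0.2]
opening: 0.0698
grip_force: 0.0
```

Emit:
move_arm:
  deltas:
    - [[0, 0, 0, 0, 0, -0.025, 0.07], [0, 0, 0, 0, 0, -0.05, 0.07], [0, 0, 0, 0, 0, -0.07, 0.07], [0, 0, 0, 0, 0, -0.082, 0.07], [0, 0, 0, 0, 0, -0.087, 0.07]]

```text
t: 3.1
eef_pos: [0.5272, -0.075, 0.0323]
tool_rot: [-0.001, -0.105, 0.994, 0.0]
wrist_force: [0.2, -1.0, -0.5]
opening: 0.0699
grip_force: 0.0
```

Emit:
move_arm:
  deltas:
    - [[0, 0, 0, 0, 0, 0, 0.04], [0, 0, 0, 0, 0, 0, 0.02], [0, 0, 0, 0, 0, 0, 0.02], [0, 0, 0, 0, 0, 0, 0.02], [0, 0, 0, 0, 0, 0, 0.02]]

```text
t: 3.6
eef_pos: [0.5281, -0.0752, 0.0344]
tool_rot: [0.001, -0.105, 0.994, -0.0]
wrist_force: [-1.4, 0.7, 6.2]
opening: 0.0288
grip_force: 60.0
```

Emit:
move_arm:
  deltas:
    - [[0, 0, 0, 0, 0, 0.01, 0.02], [0, 0, 0, 0, 0, 0.035, 0.02], [0, 0, 0, 0, 0, 0.065, 0.02], [0, 0, 0, -0.002, 0.015, 0.09, 0.02], [0, 0, 0, -0.005, 0.04, 0.1, 0.02]]

```text
t: 4.1
eef_pos: [0.524, -0.0358, 0.1366]
tool_rot: [0.002, -0.104, 0.995, -0.001]
wrist_force: [1.0, 0.1, 0.1]
opening: 0.0284
grip_force: 59.3
```

Emit:
move_arm:
  deltas:
    - [[0, 0, 0, -0.004, 0.035, 0, 0.02], [0, 0, 0, -0.008, 0.07, 0, 0.02], [0, 0, 0, -0.013, 0.105, 0, 0.02], [0, 0, 0, -0.017, 0.14, 0, 0.02], [0, 0, 0, -0.021, 0.175, 0, 0.02]]

```text
t: 4.6
eef_pos: [0.5014, 0.1413, 0.1344]
tool_rot: [0.001, -0.105, 0.995, 0.0]
wrist_force: [0.5, -0.5, 0.2]
opening: 0.0288
grip_force: 59.3
```

Emit:
move_arm:
  deltas:
    - [[0, 0, 0, -0.004, 0.035, 0, 0.02], [0, 0, 0, -0.009, 0.075, 0, 0.02], [0, 0, 0, -0.014, 0.12, 0, 0.02], [0, 0, 0, -0.02, 0.165, 0, 0.02], [0, 0, 0, -0.025, 0.2145, 0, 0.02]]

```text
t: 5.1
eef_pos: [0.4761, 0.356, 0.1346]
tool_rot: [0.0, -0.105, 0.995, 0.0]
wrist_force: [0.8, 0.4, -0.1]
opening: 0.0292
grip_force: 59.3
```

Emit:
move_arm:
  deltas:
    - [[0, 0, 0, 0, 0, 0, 0.02], [0, 0, 0, 0, 0, -0.03, 0.02], [0, 0, 0, 0, 0, -0.065, 0.02], [0, 0, 0, 0, 0, -0.095, 0.02], [0, 0, 0, 0, 0, -0.105, 0.02]]

```text
t: 5.6
eef_pos: [0.4756, 0.3536, 0.0267]
tool_rot: [-0.001, -0.105, 0.995, -0.001]
wrist_force: [-0.0, 0.3, -0.8]
opening: 0.0288
grip_force: 59.4
```

Emit:
move_arm:
  deltas:
    - [[0, 0, 0, 0, 0, 0, 0.02], [0, 0, 0, 0, 0, 0, 0.042], [0, 0, 0, 0, 0, 0, 0.042], [0, 0, 0, 0, 0, 0, 0.042], [0, 0, 0, 0, 0, 0.03, 0.042]]

```text
t: 6.1
eef_pos: [0.4753, 0.3535, 0.0568]
tool_rot: [-0.002, -0.105, 0.994, -0.001]
wrist_force: [0.6, 0.6, 0.8]
opening: 0.0419
grip_force: 0.0
```

Emit:
move_arm:
  deltas:
    - [[0, 0, 0, 0, 0, 0.03, 0.042], [0, 0, 0, 0, 0, 0.06, 0.042], [0, 0, 0, 0, 0, 0.09, 0.06], [0, 0, 0, 0, 0, 0.09, 0.07], [0, 0, 0, 0, 0, 0.09, 0.07]]

```text
t: 6.6
eef_pos: [0.477, 0.3546, 0.1493]
tool_rot: [0.001, -0.105, 0.994, 0.0]
wrist_force: [-0.1, 0.3, -0.8]
opening: 0.0703
grip_force: 0.0
```

```bash
python3 s.py
python3 - <<'E'
from m import *
im,d,W=cloud('side'); cv2.imwrite('pics/side1.png',cv2.resize(im,(800,600)))
E
```

```text
t 6.6 p [0.477  0.3546 0.1493] jaw 102.02 tilt 0.12 q [ 0.54  0.55  1.53  0.    1.06 -1.24] F [-0.1  0.3 -0.8] op 0.0703 g 0.0 tips 0.011
```

View pics/side1.png

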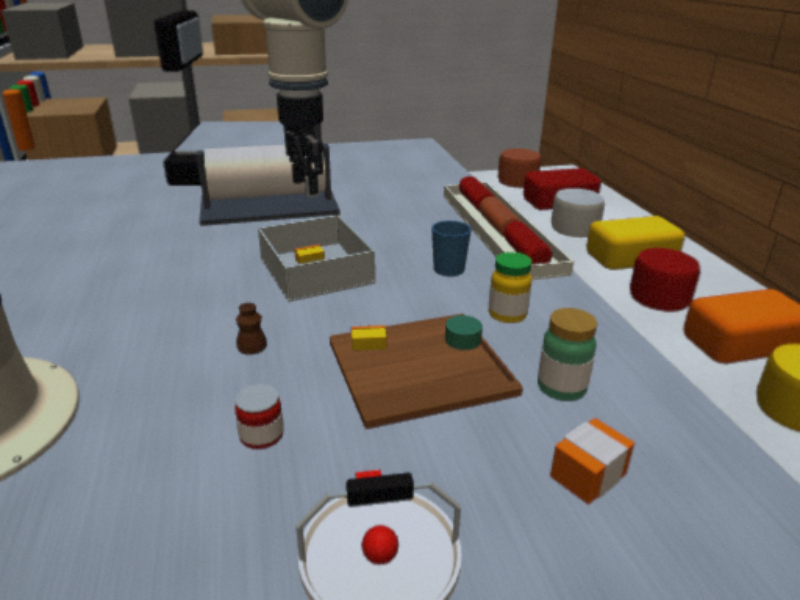

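Rind b lies in the bin (310,255). Rind a next (368,338).

Emit:
move_arm:
  deltas:
    - [[0, 0, -3, 0.003, -0.02, -0.01, 0.07], [0, 0, -6, 0.008, -0.055, -0.015, 0.07], [0, 0, -9, 0.014, -0.095, -0.02, 0.07], [0, 0, -12, 0.02, -0.135, -0.025, 0.07], [0, 0, -15, 0.026, -0.175, -0.03, 0.07]]

```text
t: 7.15
eef_pos: [0.502, 0.1778, 0.1171]
tool_rot: [-0.001, 0.027, 1.0, -0.0]
wrist_force: [0.1, 0.7, 0.2]
opening: 0.07
grip_force: 0.0
```

Emit:
move_arm:
  deltas:
    - [[0, 0, -3, 0.006, -0.04, 0, 0.07], [0, 0, -4, 0.012, -0.08, 0, 0.07], [0, 0, -5, 0.017, -0.115, 0, 0.07], [0, 0, -5.6, 0.021, -0.14, 0, 0.07], [0, 0, -5.6, 0.022, -0.1458, 0, 0.07]]

```text
t: 7.65
eef_pos: [0.5245, 0.0313, 0.1174]
tool_rot: [-0.001, 0.076, 0.997, -0.0]
wrist_force: [0.1, -0.3, -0.3]
opening: 0.0701
grip_force: 0.0
```

Emit:
move_arm:
  deltas:
    - [[0, 0, 0, 0, 0, -0.02, 0.07], [0, 0, 0, 0, 0, -0.045, 0.07], [0, 0, 0, 0, 0, -0.07, 0.07], [0, 0, 0, 0, 0, -0.082, 0.07], [0, 0, 0, 0, 0, -0.085, 0.07]]

```text
t: 8.15
eef_pos: [0.5237, 0.0341, 0.0318]
tool_rot: [-0.001, 0.075, 0.997, -0.0]
wrist_force: [0.8, -0.3, 0.5]
opening: 0.0702
grip_force: 0.0
```

Emit:
move_arm:
  deltas:
    - [[0, 0, 0, 0, 0, 0, 0.04], [0, 0, 0, 0, 0, 0, 0.02], [0, 0, 0, 0, 0, 0, 0.02], [0, 0, 0, 0, 0, 0, 0.02], [0, 0, 0, 0, 0, 0, 0.02]]

```text
t: 8.65
eef_pos: [0.5252, 0.0337, 0.0344]
tool_rot: [0.001, 0.075, 0.997, 0.0]
wrist_force: [-1.9, 0.4, 7.9]
opening: 0.0286
grip_force: 60.0
```

```bash
python3 s.py
```

```text
t 8.65 p [0.5252 0.0337 0.0344] jaw 81.42 tilt 0.1 q [-0.05  0.66  1.78  0.    0.7  -1.47] F [-1.9  0.4  7.9] op 0.0286 g 60.0 tips 0.011
```

Emit:
move_arm:
  deltas:
    - [[0, 0, 0, 0, 0, 0.01, 0.02], [0, 0, 0, 0, 0, 0.035, 0.02], [0, 0, 2, 0, 0, 0.065, 0.02], [0, 0, 4, -0.002, 0.015, 0.09, 0.02], [0, 0, 6, -0.005, 0.04, 0.1, 0.02]]

```text
t: 9.15
eef_pos: [0.5209, 0.0732, 0.1367]
tool_rot: [0.002, 0.023, 1.0, 0.0]
wrist_force: [-0.3, 1.3, -1.0]
opening: 0.0286
grip_force: 59.2
```

Emit:
move_arm:
  deltas:
    - [[0, 0, 3, -0.004, 0.035, 0, 0.02], [0, 0, 6, -0.008, 0.07, 0, 0.02], [0, 0, 9, -0.013, 0.105, 0, 0.02], [0, 0, 12, -0.018, 0.14, 0, 0.02], [0, 0, 14, -0.022, 0.17, 0, 0.02]]

```text
t: 9.65
eef_pos: [0.4973, 0.2453, 0.1345]
tool_rot: [0.001, -0.101, 0.995, 0.0]
wrist_force: [0.4, 0.4, -0.7]
opening: 0.0289
grip_force: 59.2
```

Emit:
move_arm:
  deltas:
    - [[0, 0, 0, -0.004, 0.025, 0, 0.02], [0, 0, 0, -0.006, 0.037, 0, 0.02], [0, 0, 0, -0.007, 0.042, 0, 0.02], [0, 0, 0, -0.007, 0.042, -0.015, 0.02], [0, 0, 0, -0.007, 0.042, -0.04, 0.02]]

```text
t: 10.15
eef_pos: [0.4918, 0.2854, 0.0945]
tool_rot: [0.002, -0.099, 0.995, 0.0]
wrist_force: [0.9, -0.3, 0.3]
opening: 0.0288
grip_force: 59.2
```

Emit:
move_arm:
  deltas:
    - [[0, 0, 0, 0, 0, -0.025, 0.02], [0, 0, 0, 0, 0, -0.048, 0.02], [0, 0, 0, 0, 0, -0.06, 0.02], [0, 0, 0, 0, 0, -0.065, 0.02], [0, 0, 0, 0, 0, -0.065, 0.02]]

```text
t: 10.65
eef_pos: [0.4908, 0.2852, 0.0284]
tool_rot: [-0.0, -0.099, 0.995, -0.0]
wrist_force: [0.6, 0.3, -0.4]
opening: 0.029
grip_force: 59.2
```

Emit:
move_arm:
  deltas:
    - [[0, 0, 0, 0, 0, 0, 0.042], [0, 0, 0, 0, 0, 0, 0.042], [0, 0, 0, 0, 0, 0, 0.042], [0, 0, 0, 0, 0, 0.01, 0.042], [0, 0, 0, 0, 0, 0.03, 0.042]]

```text
t: 11.15
eef_pos: [0.49, 0.2853, 0.0584]
tool_rot: [-0.001, -0.1, 0.995, -0.0]
wrist_force: [0.7, 1.6, 0.9]
opening: 0.0422
grip_force: 0.0
```

Emit:
move_arm:
  deltas:
    - [[0, 0, 0, 0, 0, 0.03, 0.042], [0, 0, 0, 0, 0, 0.07, 0.042], [0, 0, 0, 0, 0, 0.11, 0.042], [0, 0, 0, 0, 0, 0.14, 0.042], [0, 0, 0, 0, 0, 0.15, 0.042]]

```text
t: 11.65
eef_pos: [0.4917, 0.2862, 0.2125]
tool_rot: [0.003, -0.1, 0.995, 0.001]
wrist_force: [-0.2, -0.9, -1.6]
opening: 0.0419
grip_force: 0.0
```

```bash
python3 s.py
python3 - <<'E'
from m import *
im,d,W=cloud('side'); cv2.imwrite('pics/side2.png',cv2.resize(im[120:330,100:380],(800,600)))
E
```

```text
t 11.65 p [0.4917 0.2862 0.2125] jaw 101.43 tilt 0.31 q [ 0.42  0.44  1.53  0.    1.16 -1.35] F [-0.2 -0.9 -1.6] op 0.0419 g 0.0 tips 0.011
```

View pics/side2.png

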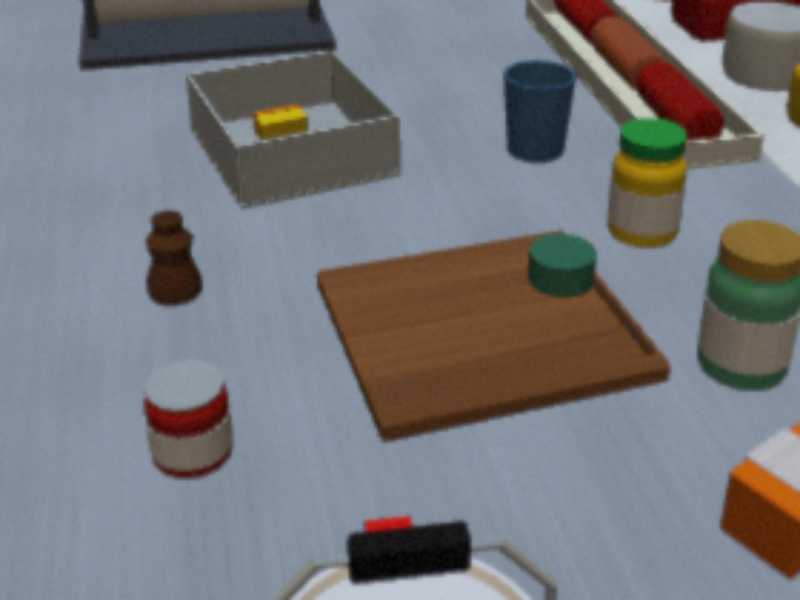

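Both rinds are off the board (the first is visible at 281,122; the second sits behind the near wall, to be confirmed from above). I'll refine the dish pose and check the bin from the top.

Run:
```python
from m import *
for k in range(4):
    im,d,W=cloud('top');z=W[...,2];ok=d>0
    hsv=cv2.cvtColor(im,cv2.COLOR_BGR2HSV);H,S,V=[hsv[...,i] for i in range(3)]
    m=box(W,530,320,650,430)&ok
    blk=m&(V<60)&(z>.085);P=W[blk];R=rect(P)
    q=(P[:,:2]-P[:,:2].mean(0));e=np.linalg.eigh(q.T@q)[1][:,1]
    t=box(W,530,350,548,385)&(S>150)&ok
    pl=box(W,550,325,640,420)&ok&(z>.004)&(z<.028)&(S<60)
    c,r=cv2.minEnclosingCircle((W[pl][:,:2]*1000).astype(np.float32))
    b=box(W,570,355,595,390)&(S>150)&((H<8)|(H>172))&ok&(z>.02)&(z<.06)
    print(R,P.mean(0).round(4),np.degrees(np.arctan2(e[1],e[0])).round(1),'tab',W[t].mean(0).round(4),'plate',np.round(c,1),round(r,1),'ball',b.sum(),W[b].mean(0).round(4))
y=box(W,190,295,320,415)&(S>110)&(H>15)&(H<40)
n,l,s,c=cv2.connectedComponentsWithStats(y.astype(np.uint8))
for i in range(1,n):
    if s[i,4]>10: print(s[i,4],W[l==i].mean(0))
b=box(W,365,235,500,375)&ok&(z>.011)&(z<.024); print(rect(W[b]))
```

```text
(array([ 465.5, -309. ]), array([15.3, 53.1]), 84.5, 111) [ 0.4657 -0.3085  0.1107] 174.4 tab [ 0.4736 -0.2209  0.0201] plate [ 468.1 -328.3] 113.7 ball 60 [ 0.4654 -0.3051  0.0399]
(array([ 466.5, -309.3]), array([14.9, 55.1]), 84.8, 111) [ 0.4661 -0.3086  0.1101] 174.3 tab [ 0.4736 -0.2209  0.0202] plate [ 463.7 -323.6] 116.9 ball 60 [ 0.4654 -0.3053  0.0392]
(array([ 466.5, -309.2]), array([15.1, 54.9]), 86.1, 110) [ 0.4656 -0.3086  0.1104] 174.4 tab [ 0.4736 -0.2209  0.0202] plate [ 467.1 -320.4] 117.3 ball 59 [ 0.4657 -0.3052  0.0395]
(array([ 466.3, -309.1]), array([14.4, 54.8]), 83.1, 110) [ 0.466  -0.3085  0.1105] 174.1 tab [ 0.4738 -0.221   0.0205] plate [ 467.2 -327.5] 115.9 ball 60 [ 0.4654 -0.3051  0.0397]
58 [0.48005175 0.25506401 0.15807707]
(array([590.3, -26.4]), array([220.4, 222.2]), 4.3, 4558)
```

Emit:
move_arm:
  deltas:
    - [[0, 0, -1, -0.001, -0.015, 0, 0.042], [0, 0, -2, -0.002, -0.045, 0, 0.042], [0, 0, -3, -0.004, -0.085, 0, 0.042], [0, 0, -4, -0.006, -0.125, 0, 0.042], [0, 0, -5, -0.008, -0.165, 0, 0.042]]

```text
t: 12.4
eef_pos: [0.4816, 0.1185, 0.2073]
tool_rot: [-0.001, -0.055, 0.998, -0.0]
wrist_force: [0.9, -0.4, -1.2]
opening: 0.0421
grip_force: 0.0
```

Emit:
move_arm:
  deltas:
    - [[0, 0, -2, -0.002, -0.045, 0, 0.042], [0, 0, -4, -0.004, -0.09, 0, 0.042], [0, 0, -6, -0.006, -0.135, 0, 0.042], [0, 0, -8, -0.008, -0.18, 0, 0.042], [0, 0, -9, -0.01, -0.225, 0, 0.042]]

```text
t: 12.9
eef_pos: [0.4713, -0.1065, 0.2074]
tool_rot: [-0.001, 0.024, 1.0, 0.0]
wrist_force: [1.3, 0.0, -0.2]
opening: 0.0419
grip_force: 0.0
```

Emit:
move_arm:
  deltas:
    - [[0, 0, -1, -0.002, -0.045, 0, 0.042], [0, 0, -2, -0.004, -0.09, 0, 0.042], [0, 0, -3, -0.005, -0.13, 0, 0.042], [0, 0, -3, -0.006, -0.165, 0, 0.042], [0, 0, -3, -0.007, -0.19, 0, 0.042]]

```text
t: 13.4
eef_pos: [0.4642, -0.2969, 0.2072]
tool_rot: [-0.001, 0.05, 0.999, 0.0]
wrist_force: [1.2, 0.8, 0.7]
opening: 0.0417
grip_force: 0.0
```

Emit:
move_arm:
  deltas:
    - [[0, 0, 0, 0, -0.01, -0.01, 0.042], [0, 0, 0, 0, -0.0153, -0.03, 0.042], [0, 0, 0, 0, -0.0153, -0.045, 0.042], [0, 0, 0, 0, -0.0153, -0.055, 0.042], [0, 0, 0, 0, -0.0153, -0.06, 0.042]]

```text
t: 13.9
eef_pos: [0.4649, -0.3088, 0.1467]
tool_rot: [-0.001, 0.049, 0.999, 0.001]
wrist_force: [0.4, -0.0, 0.2]
opening: 0.042
grip_force: 0.0
```

```bash
python3 s.py
python3 - <<'E'
from m import *
im,d,W=cloud('top');z=W[...,2];ok=d>0
hsv=cv2.cvtColor(im,cv2.COLOR_BGR2HSV);H,S,V=[hsv[...,i] for i in range(3)]
y=box(W,190,295,320,415)&(S>110)&(H>15)&(H<40)
n,l,s,c=cv2.connectedComponentsWithStats(y.astype(np.uint8))
for i in range(1,n):
    if s[i,4]>10: print(s[i,4],W[l==i].mean(0))
b=box(W,365,235,500,375)&ok&(z>.011)&(z<.024); print(rect(W[b]))
im,d,W=cloud('side'); cv2.imwrite('pics/side3.png',cv2.resize(im[200:384,150:350],(800,600)))
E
```

```text
t 13.9 p [ 0.4649 -0.3088  0.1467] jaw 84.43 tilt 0.14 q [-0.69  0.51  1.62  0.    1.01 -2.17] F [ 0.4 -0.   0.2] op 0.042 g 0.0 tips 0.011
166 [0.49116851 0.28365387 0.02759505]
165 [0.47706941 0.3528028  0.02718086]
(array([588.8,  -7.4]), array([220. , 216.6]), 4.5, 4560)
```

View pics/side3.png

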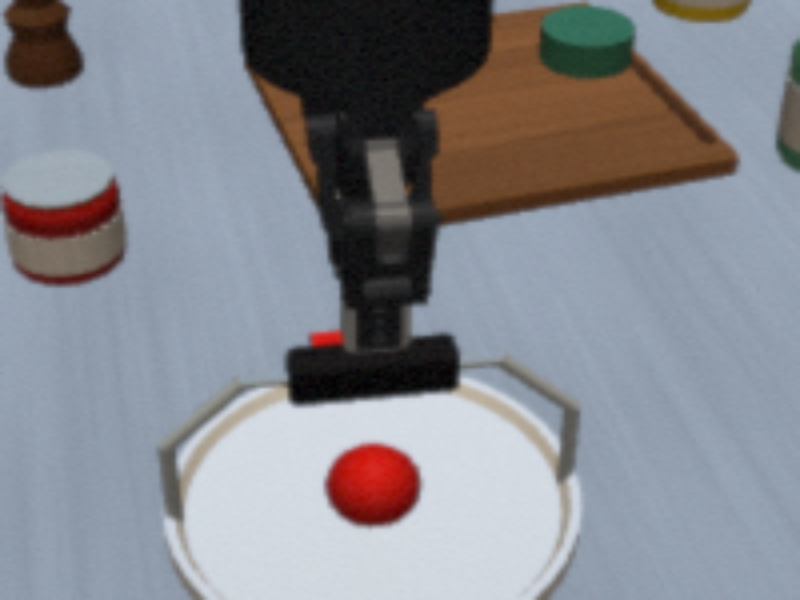

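Both rinds confirmed in the bin; the jaws are right over the black grip (≈375,370 in the crop), ball at (373,484). Descend, then close gradually.

Emit:
move_arm:
  deltas:
    - [[0, 0, 0, 0, 0, -0.015, 0.042], [0, 0, 0, 0, 0, -0.03, 0.042], [0, 0, 0, 0, 0, -0.043, 0.042], [0, 0, 0, 0, 0, -0.052, 0.042], [0, 0, 0, 0, 0, -0.0557, 0.042]]

```text
t: 14.5
eef_pos: [0.4656, -0.3095, 0.092]
tool_rot: [-0.0, 0.049, 0.999, 0.0]
wrist_force: [-0.5, -0.2, -0.2]
opening: 0.0418
grip_force: 0.0
```

Emit:
move_arm:
  deltas:
    - [[0, 0, 0, 0, 0, 0, 0.036], [0, 0, 0, 0, 0, 0, 0.03], [0, 0, 0, 0, 0, 0, 0.026], [0, 0, 0, 0, 0, 0, 0.024], [0, 0, 0, 0, 0, 0, 0.022]]

```text
t: 15.0
eef_pos: [0.4658, -0.3098, 0.0928]
tool_rot: [0.0, 0.049, 0.999, -0.0]
wrist_force: [1.0, 1.0, 0.3]
opening: 0.0219
grip_force: 0.0
```

```bash
python3 s.py
python3 - <<'E'
from m import *
im,d,W=cloud('side'); cv2.imwrite('pics/side4.png',cv2.resize(im[200:384,150:350],(800,600)))
im,d,W=cloud('top'); cv2.imwrite('pics/top4.png',cv2.resize(im[195:285,330:420],(600,600),interpolation=cv2.INTER_CUBIC))
E
```

```text
t 15.0 p [ 0.4658 -0.3098  0.0928] jaw 84.42 tilt 0.02 q [-0.69  0.59  1.66 -0.    0.88 -2.17] F [1.  1.  0.3] op 0.0219 g 0.0 tips 0.011
```

View pics/top4.png

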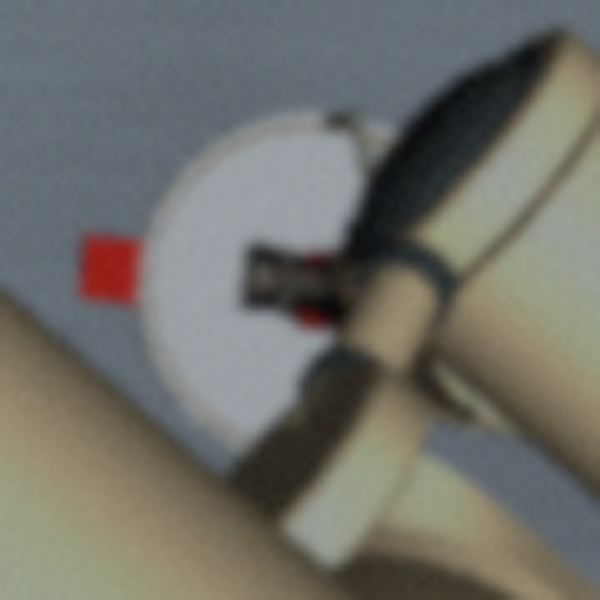

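View pics/side4.png

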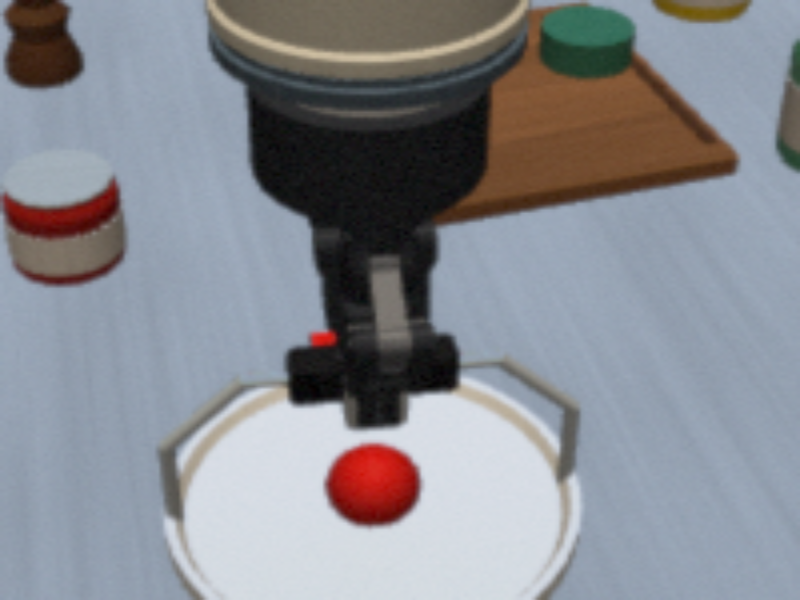

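The fingers straddle the grip (375,375 in the side crop), the plate has not moved and the ball (373,484) is still. Closing slowly the rest of the way.

Emit:
move_arm:
  deltas:
    - [[0, 0, 0, 0, 0, 0, 0.021], [0, 0, 0, 0, 0, 0, 0.02], [0, 0, 0, 0, 0, 0, 0.019], [0, 0, 0, 0, 0, 0, 0.0183], [0, 0, 0, 0, 0, 0, 0.0176]]

```text
t: 15.6
eef_pos: [0.4658, -0.31, 0.0927]
tool_rot: [0.0, 0.049, 0.999, -0.0]
wrist_force: [-1.2, -2.0, 1.4]
opening: 0.0182
grip_force: 1.2
```

Emit:
move_arm:
  deltas:
    - [[0, 0, 0, 0, 0, 0, 0.017], [0, 0, 0, 0, 0, 0, 0.0165], [0, 0, 0, 0, 0, 0, 0.016], [0, 0, 0, 0, 0, 0, 0.0155], [0, 0, 0, 0, 0, 0, 0.015]]

```text
t: 16.1
eef_pos: [0.4657, -0.3097, 0.0926]
tool_rot: [-0.0, 0.049, 0.999, 0.0]
wrist_force: [-0.7, -2.0, 0.9]
opening: 0.0154
grip_force: 27.5
```

Emit:
move_arm:
  deltas:
    - [[0, 0, 0, 0, 0, 0, 0.014], [0, 0, 0, 0, 0, 0, 0.012], [0, 0, 0, 0, 0, 0, 0.008], [0, 0, 0, 0, 0, 0, 0.008], [0, 0, 0, 0, 0, 0, 0.008]]

```text
t: 16.6
eef_pos: [0.4657, -0.3097, 0.0926]
tool_rot: [0.0, 0.049, 0.999, -0.0]
wrist_force: [-2.3, -2.3, 3.9]
opening: 0.0152
grip_force: 58.5
```

```bash
python3 s.py
cat > ball.py <<'E'
from m import *
p=camera_params('side')
for _ in range(2):
    im,d=camera('side')
    hsv=cv2.cvtColor(im,cv2.COLOR_BGR2HSV);H,S,V=[hsv[...,i] for i in range(3)]
    t=((S>150)&((H<8)|(H>172))&(d<0.95)&(d>0)).astype(np.uint8)
    t[:,:150]=0
    n,l,s,c=cv2.connectedComponentsWithStats(t)
    v,u=np.mgrid[:384,:512].astype(float);W=world(p,u,v,d.astype(float))
    for i in range(1,n):
        if s[i,4]>25:
            q=W[l==i]; print('red',s[i].tolist(),c[i].round(1),q.mean(0).round(4),'top',q[:,2].max().round(4))
            if s[i,4]>300:
                A=np.c_[2*q,np.ones(len(q))];x=np.linalg.lstsq(A,(q**2).sum(1),rcond=None)[0];print('  sphere',x[:3].round(4),np.sqrt(x[3]+(x[:3]**2).sum()).round(4))
E
python3 ball.py
```

```text
t 16.6 p [ 0.4657 -0.3097  0.0926] jaw 84.43 tilt 0.0 q [-0.69  0.59  1.66 -0.    0.88 -2.17] F [-2.3 -2.3  3.9] op 0.0152 g 58.5 tips 0.011
red [151, 257, 28, 16, 219] [165.2 265.9] [ 0.3631 -0.1224  0.0489] top 0.0565
red [228, 300, 7, 6, 29] [231.2 302.8] [ 0.461  -0.2454  0.0565] top 0.1468
red [232, 336, 22, 24, 408] [242.6 347.2] [ 0.4641 -0.317   0.0374] top 0.0462
  sphere [ 0.4655 -0.3101  0.0276] 0.0169
red [151, 257, 28, 16, 219] [165.3 265.9] [ 0.3632 -0.1224  0.0489] top 0.0569
red [158, 281, 20, 6, 27] [167.6 284.4] [ 0.3633 -0.1267  0.008 ] top 0.0105
red [228, 300, 7, 6, 28] [231.1 302.8] [ 0.4612 -0.2438  0.0549] top 0.1476
red [232, 336, 22, 24, 411] [242.6 347.2] [ 0.464  -0.3169  0.0374] top 0.046
  sphere [ 0.4654 -0.3102  0.0279] 0.0167
```

Emit:
move_arm:
  deltas:
    - [[0, 0, 0, 0, 0, 0.0005, 0.008], [0, 0, 0, 0, 0, 0.0015, 0.008], [0, 0, 0, 0, 0, 0.003, 0.008], [0, 0, 0, 0, 0, 0.005, 0.008], [0, 0, 0, 0, 0, 0.008, 0.008]]

```text
t: 17.2
eef_pos: [0.4656, -0.3096, 0.1006]
tool_rot: [-0.0, 0.049, 0.999, 0.0]
wrist_force: [0.1, -1.0, -3.0]
opening: 0.0149
grip_force: 58.5
```

Emit:
move_arm:
  deltas:
    - [[0, 0, 0, 0, 0, 0.004, 0.008], [0, 0, 0, 0, 0, 0.008, 0.008], [0, 0, 0, 0, 0, 0.012, 0.008], [0, 0, 0, 0, 0, 0.016, 0.008], [0, 0, 0, 0, 0, 0.02, 0.008]]

```text
t: 17.7
eef_pos: [0.4657, -0.3097, 0.121]
tool_rot: [0.0, 0.049, 0.999, -0.0]
wrist_force: [0.5, -0.7, -3.8]
opening: 0.0153
grip_force: 58.5
```

Emit:
move_arm:
  deltas:
    - [[0, 0, 0, 0, 0, 0.004, 0.008], [0, 0, 0, 0, 0, 0.008, 0.008], [0, 0, 0, 0, 0, 0.012, 0.008], [0, 0, 0, 0, 0, 0.016, 0.008], [0, 0, 0, 0, 0, 0.02, 0.008]]

```text
t: 18.2
eef_pos: [0.4657, -0.3097, 0.1409]
tool_rot: [-0.0, 0.049, 0.999, -0.0]
wrist_force: [0.2, -0.5, -3.3]
opening: 0.0153
grip_force: 58.5
```

Emit:
move_arm:
  deltas:
    - [[0, 0, 0, 0, 0, 0.003, 0.008], [0, 0, 0, 0, 0, 0.005, 0.008], [0, 0, 0, 0, 0, 0.0065, 0.008], [0, 0, 0, 0, 0, 0.007, 0.008], [0, 0, 0, 0, 0, 0.007, 0.008]]

```text
t: 18.7
eef_pos: [0.4656, -0.3097, 0.1476]
tool_rot: [-0.0, 0.049, 0.999, 0.0]
wrist_force: [0.6, -0.4, -2.8]
opening: 0.0151
grip_force: 58.5
```

```bash
python3 s.py; python3 ball.py
python3 - <<'E'
from m import *
im,d,W=cloud('side'); cv2.imwrite('pics/side5.png',cv2.resize(im[180:384,150:350],(800,600)))
E
```

```text
t 18.7 p [ 0.4656 -0.3097  0.1476] jaw 84.42 tilt 0.0 q [-0.69  0.51  1.62 -0.    1.01 -2.17] F [ 0.6 -0.4 -2.8] op 0.0151 g 58.5 tips 0.011
red [151, 257, 28, 16, 220] [165.2 265.9] [ 0.363  -0.1224  0.0488] top 0.0559
red [158, 281, 20, 6, 26] [167.5 284.3] [ 0.363  -0.1264  0.0081] top 0.0108
red [231, 310, 24, 24, 441] [242.6 321.5] [ 0.464  -0.3177  0.092 ] top 0.101
  sphere [ 0.4655 -0.3102  0.0827] 0.0169
red [151, 257, 28, 16, 221] [165.3 265.9] [ 0.3632 -0.1223  0.0488] top 0.056
red [231, 310, 24, 24, 443] [242.4 321.5] [ 0.4638 -0.3176  0.0919] top 0.1005
  sphere [ 0.4655 -0.3101  0.0825] 0.0171
```

View pics/side5.png

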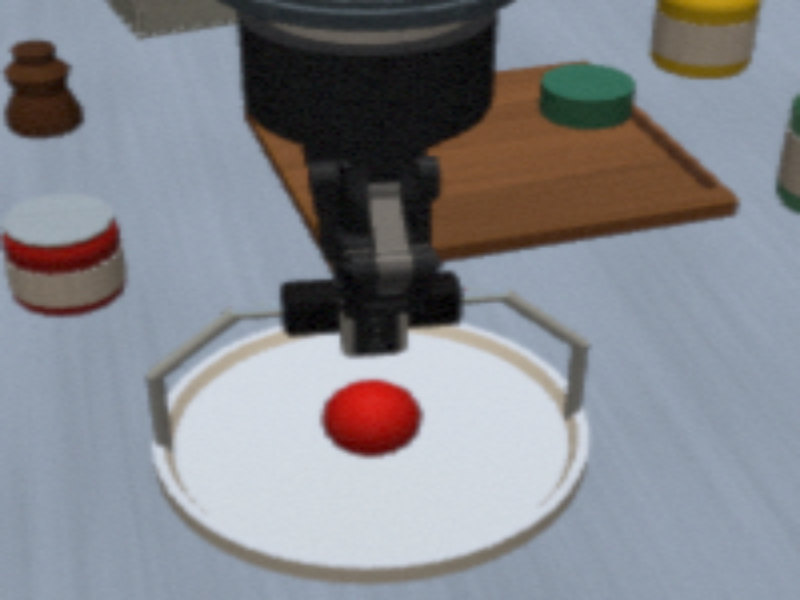

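Lifted 55 mm, level, ball central (372,416 in the crop). Now a smooth 4 s combined turn and carry.

Emit:
move_arm:
  deltas:
    - [[0, 0, -0.133, 0.0002, 0.0005, 0.0001, 0.008], [0, 0, -0.533, 0.0008, 0.002, 0.0004, 0.008], [0, 0, -1.198, 0.0019, 0.0044, 0.0009, 0.008], [0, 0, -2.13, 0.0033, 0.0078, 0.0017, 0.008], [0, 0, -3.329, 0.0052, 0.01225, 0.0026, 0.008]]

```text
t: 19.35
eef_pos: [0.471, -0.2972, 0.1503]
tool_rot: [0.0, 0.078, 0.997, -0.0]
wrist_force: [0.6, 0.0, -3.7]
opening: 0.0152
grip_force: 58.5
```

Emit:
move_arm:
  deltas:
    - [[0, 0, -1.465, 0.0023, 0.0054, 0.0011, 0.008], [0, 0, -3.196, 0.005, 0.0118, 0.0025, 0.008], [0, 0, -5.193, 0.0081, 0.0191, 0.004, 0.008], [0, 0, -7.457, 0.0116, 0.0274, 0.0058, 0.008], [0, 0, -9.986, 0.0155, 0.03675, 0.0078, 0.008]]

```text
t: 19.85
eef_pos: [0.4866, -0.2601, 0.1581]
tool_rot: [0.0, 0.165, 0.986, -0.0]
wrist_force: [0.7, -0.3, -3.0]
opening: 0.0153
grip_force: 58.5
```

Emit:
move_arm:
  deltas:
    - [[0, 0, -2.663, 0.0041, 0.0098, 0.0021, 0.008], [0, 0, -5.326, 0.0083, 0.0196, 0.0041, 0.008], [0, 0, -7.989, 0.0124, 0.0294, 0.0062, 0.008], [0, 0, -10.652, 0.0165, 0.0392, 0.0083, 0.008], [0, 0, -13.315, 0.0207, 0.049, 0.0103, 0.008]]

```text
t: 20.35
eef_pos: [0.5073, -0.2109, 0.1685]
tool_rot: [0.0, 0.279, 0.96, 0.0]
wrist_force: [-0.9, -0.4, -3.8]
opening: 0.0148
grip_force: 58.5
```

Emit:
move_arm:
  deltas:
    - [[0, 0, -2.663, 0.0041, 0.0098, 0.0021, 0.008], [0, 0, -5.326, 0.0083, 0.0196, 0.0041, 0.008], [0, 0, -7.989, 0.0124, 0.0294, 0.0062, 0.008], [0, 0, -10.652, 0.0165, 0.0392, 0.0083, 0.008], [0, 0, -13.315, 0.0207, 0.049, 0.0103, 0.008]]

```text
t: 20.85
eef_pos: [0.528, -0.1619, 0.1788]
tool_rot: [0.0, 0.388, 0.922, 0.0]
wrist_force: [-0.7, 0.5, -3.0]
opening: 0.0152
grip_force: 58.5
```

Emit:
move_arm:
  deltas:
    - [[0, 0, -2.663, 0.0041, 0.0098, 0.0021, 0.008], [0, 0, -5.326, 0.0083, 0.0196, 0.0041, 0.008], [0, 0, -7.989, 0.0124, 0.0294, 0.0062, 0.008], [0, 0, -10.652, 0.0165, 0.0392, 0.0083, 0.008], [0, 0, -13.315, 0.0207, 0.049, 0.0103, 0.008]]

```text
t: 21.35
eef_pos: [0.5486, -0.1129, 0.189]
tool_rot: [-0.0, 0.492, 0.87, 0.0]
wrist_force: [0.2, 1.2, -3.0]
opening: 0.0152
grip_force: 58.5
```

Emit:
move_arm:
  deltas:
    - [[0, 0, -2.663, 0.0041, 0.0098, 0.0021, 0.008], [0, 0, -5.326, 0.0083, 0.0196, 0.0041, 0.008], [0, 0, -7.989, 0.0124, 0.0294, 0.0062, 0.008], [0, 0, -10.652, 0.0165, 0.0392, 0.0083, 0.008], [0, 0, -13.315, 0.0207, 0.049, 0.0103, 0.008]]

```text
t: 21.85
eef_pos: [0.5692, -0.0639, 0.1993]
tool_rot: [-0.0, 0.59, 0.807, -0.0]
wrist_force: [-0.5, -0.3, -3.2]
opening: 0.0152
grip_force: 58.5
```

Emit:
move_arm:
  deltas:
    - [[0, 0, -2.53, 0.0039, 0.0093, 0.002, 0.008], [0, 0, -4.793, 0.0074, 0.0176, 0.0037, 0.008], [0, 0, -6.791, 0.0105, 0.025, 0.0053, 0.008], [0, 0, -8.522, 0.0132, 0.0314, 0.0066, 0.008], [0, 0, -9.986, 0.0155, 0.0368, 0.0078, 0.008]]

```text
t: 22.35
eef_pos: [0.5847, -0.0271, 0.2071]
tool_rot: [-0.0, 0.658, 0.753, 0.0]
wrist_force: [-0.1, 0.4, -2.7]
opening: 0.015
grip_force: 58.5
```

Emit:
move_arm:
  deltas:
    - [[0, 0, -1.198, 0.0019, 0.0044, 0.0009, 0.008], [0, 0, -2.13, 0.0033, 0.0078, 0.0017, 0.008], [0, 0, -2.796, 0.0043, 0.0103, 0.0022, 0.008], [0, 0, -3.196, 0.005, 0.0118, 0.0025, 0.008], [0, 0, -3.329, 0.0052, 0.0123, 0.0026, 0.008]]

```text
t: 22.85
eef_pos: [0.5899, -0.0155, 0.2096]
tool_rot: [-0.0, 0.679, 0.734, -0.0]
wrist_force: [-0.2, 0.4, -3.5]
opening: 0.0149
grip_force: 58.5
```

Emit:
move_arm:
  deltas:
    - [[0, 0, 0, 0, 0, 0, 0.008], [0, 0, 0, 0, 0, 0, 0.008], [0, 0, 0, 0, 0, 0, 0.008], [0, 0, 0, 0, 0, 0, 0.008], [0, 0, 0, 0, 0, 0, 0.008]]

```text
t: 23.35
eef_pos: [0.5899, -0.0157, 0.2096]
tool_rot: [-0.0, 0.679, 0.735, -0.0]
wrist_force: [-0.1, -0.7, -4.1]
opening: 0.015
grip_force: 58.5
```

```bash
python3 s.py; sed -i 's/d<0.95/d<1.4/' ball.py; python3 ball.py
python3 - <<'E'
from m import *
im,d,W=cloud('side'); cv2.imwrite('pics/side6.png',cv2.resize(im[80:320,130:450],(800,600)))
im,d,W=cloud('top'); cv2.imwrite('pics/top6.png',cv2.resize(im[130:270,180:360],(771,600),interpolation=cv2.INTER_CUBIC))
E
```

```text
t 23.35 p [ 0.5899 -0.0157  0.2096] jaw 4.53 tilt 0.0 q [-0.13  0.48  1.48 -0.    1.19 -0.21] F [-0.1 -0.7 -4.1] op 0.015 g 58.5 tips 0.011
red [300, 119, 17, 15, 124] [306.6 124.7] [0.8727 0.5172 0.0467] top 0.0579
red [321, 141, 32, 27, 466] [336.8 154.1] [0.8746 0.2702 0.0462] top 0.059
  sphere [ 0.9177  0.2837 -0.0051] 0.0818
red [404, 159, 43, 40, 1375] [424.9 178. ] [ 1.1839  0.2499 -0.0586] top -0.0255
  sphere [ 1.2047  0.2748 -0.0762] 0.0622
red [264, 172, 15, 16, 191] [270.8 179.3] [ 0.5857 -0.0268  0.1511] top 0.1627
red [305, 173, 13, 8, 71] [311.2 176.9] [ 0.6794 -0.0116  0.138 ] top 0.1394
red [151, 257, 28, 16, 220] [165.2 266. ] [ 0.363  -0.1224  0.0487] top 0.0572
red [157, 280, 22, 7, 28] [167.8 284.1] [ 0.3637 -0.1262  0.0081] top 0.011
red [300, 115, 17, 20, 135] [306.3 124.5] [0.8602 0.4877 0.0586] top 0.2808
red [322, 141, 31, 27, 461] [336.9 154.2] [0.8747 0.2696 0.0463] top 0.0584
  sphere [0.9125 0.2822 0.0011] 0.0746
red [404, 159, 43, 40, 1376] [424.9 178. ] [ 1.1838  0.2501 -0.0586] top -0.0248
  sphere [ 1.2047  0.2749 -0.0762] 0.0622
red [264, 172, 15, 16, 190] [271.  179.3] [ 0.5861 -0.0269  0.1511] top 0.1621
red [305, 173, 13, 8, 68] [311.2 176.9] [ 0.6792 -0.0117  0.1382] top 0.1397
red [151, 257, 28, 16, 221] [165.2 266. ] [ 0.3631 -0.1225  0.0487] top 0.0568
red [157, 281, 21, 6, 28] [167.4 284.3] [ 0.3629 -0.1262  0.008 ] top 0.0101
```

View pics/side6.png

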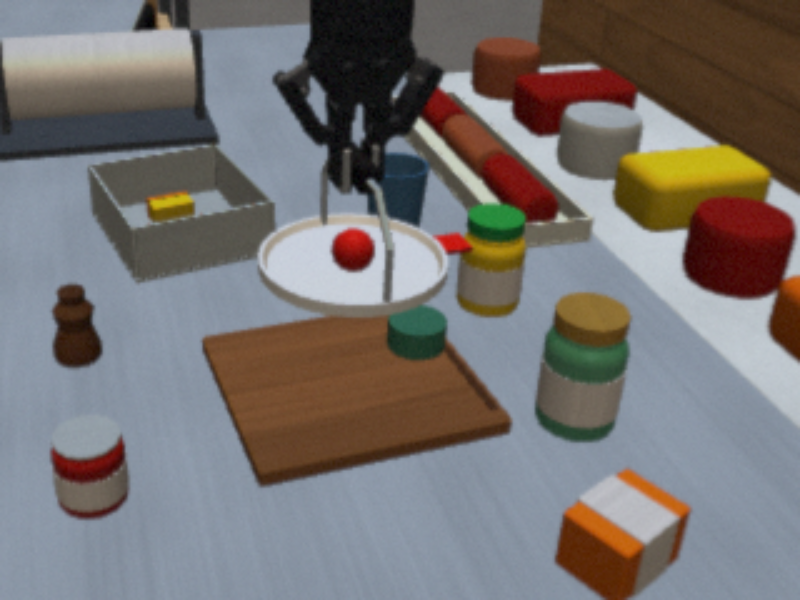

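View pics/top6.png

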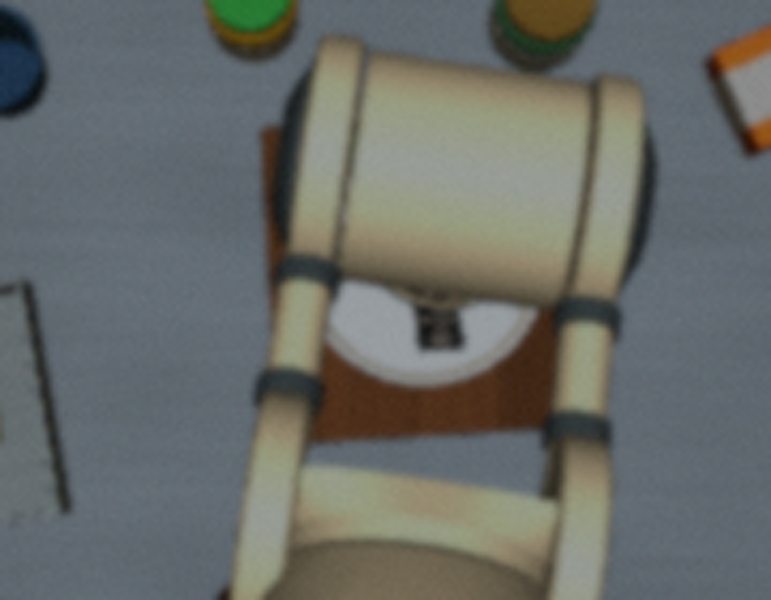

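The plate is held level over the board's middle. The tab points to the far edge (455,243 in the side crop), the ball is centred (353,249), and the green cheese is on the board. Handing in.

```bash
python3 -c "
from cell import arm
print(arm.job_done())"
```

```text
the job is handed in; nothing more can be done
None
```

I handed the job in at about 23 s of the 64 s allowed; the hand-in gave no verdict. By the last camera check, both rinds are in the bin, and the plate is held level about 10 cm above the middle of the board, with its tab within about 2° of the far-edge direction and the ball centred.

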